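Check the ware trolley's brake lever

TASK

Before the trolley is rolled to the kiln, check its hand brake: go to the tray side of the push bar and, with the outside of the fingers, press the brake lever in towards the bar until it comes up firmly against its stop, which it should do well short of the bar. Do not pinch the lever, hook it with open fingers astride it, force it past its stop or lean on the trolley, and leave the cup, bottle, glass and tile on the tray alone. Finish while still holding the lever pressed in against its stop, so that the gap can be measured.

Things in the scene. Friction and masses are not known exactly. Their poses are not given: they have to be found in the camera images.
- trolley: Metal ware trolley, fixed, beyond the table's edge. Origin below the push bar's middle at table height; x away from the robot along the trolley, y left along the bar, z up. Push bar: steel tube 28 mm thick along y, axis at z = 170 mm; side tubes at y = -225 and 225 mm slope down to the top tray (x 130 to 710 mm, y -225 to 225 mm, floor at z = 0, rim 33 mm). Between bar and tray is only the brake.
- brake_mount: Dark metal mount clamped on the push bar near its middle: collar 42 mm across, 30 mm wide, with a fork reaching 68 mm from the bar's axis towards the tray, 26 mm tall. Origin on the bar's axis, axes as the trolley's. The lever's vertical pivot pin is at x = 55 mm, y = 0 and reaches 15 mm above it. A black cable leaves on the +y side and bends down at y = 90 mm.
- brake_lever (a joint): Lever angle about its vertical pivot: 0 is out, growing as it is pressed towards the bar; its stop is at 0.28 rad, where it is still about 25 mm off the bar. A spring returns it to 0: at the press point it takes 3 N to start, 8 N just before the stop; then it is solid. 10 to 20 N seats it firmly; over 45 N is forcing it.
- press_point (a point): Where to press: on the lever's outer face (looking away from the bar, to the tray), mid height of the blade, 75 mm from the pivot. Moves with the lever. x points level straight out of that face, away from the bar; y along the blade to the pivot; z up. With the lever out it is 73 mm from the bar's axis, 170 mm above the table. Pressing moves it 21 mm along an arc, towards the bar.
- lever_blade: The lever's plain aluminium blade: level, 16 mm tall (z 162 to 178 mm), 10 mm thick, reaching 142 mm from the pivot to the trolley's -y side, the last 40 mm bent outward by 0.22 rad, with a round end 17 mm across. Origin at the pivot, mid height; x out of the outer face, y from blade to pivot, z up. Lever out: x is turned 0.18 rad counter-clockwise from the trolley's x, seen from above.
- lever_inside: The face of the same blade that looks towards the bar (a layer 5 mm thick); same origin and axes as the blade. It is not to be touched.
- paint_cup: White open plastic cup standing on the top tray, 70 mm across the rim, 78 mm tall; origin under its middle. Leave alone.
- glaze_bottle: Round bottle standing on the top tray, 54 mm across, 125 mm tall; origin under its middle. Leave alone.
- tumbler: Upturned glass on the top tray, 72 mm across, 85 mm tall, carrying the tile; origin under its middle. Leave alone.
- tile: Clay tile with painted green spots, 150 x 150 x 9 mm, lying loose on the upturned glass; origin under its middle. Leave alone.

How it is judged:
By the outcome, as a careful person would: the job done as asked, in the order asked, and still so for the second after the job is handed in, while the arm keeps its last pose, push and grip.
It also fails if it takes over 32 s, if anything falls off the work surface, if the arm or the gripper's body presses on something with over 40 N, if the wrist force passes 120 N, or if a joint passes its speed limit or range.

ROBOT

A 6-joint arm with a two-finger parallel gripper is mounted at the origin on the work surface. World frame = base frame: x ahead of the robot, y to its left, z up, the work surface at z = 0. Lengths are in m, angles in rad, forces in N, time in s.
With the tool pointing down it reaches from about 0.325 to 0.85 m from the base axis. Payload 4.4 kg.
Tool frame: the origin (TCP) lies between the finger pads; the fingertips stand 19 mm ahead of it and the grasp point (between the pads) is the TCP (ctrl.tips_ahead is the distance from the TCP to the fingertips, in m); z points along the fingers, y is the direction in which the jaws open and shut (so a half turn about z gives the same grasp; the last joint's range is limited). The gripper opens to 94 mm and grips with 3 to 60 N. Pads are 16 mm wide; open, the fingers measure 119 mm over their backs; the gripper's body (75 mm by 177 mm) begins 78 mm behind the grasp point.
Start: joints at [-0.15, 0.207, 1.542, -0, 1.393, -0.15], TCP at [0.575, -0, 0.224] pointing down, gripper open.
Joint ranges: [-2.73, 2.73], [-0.86, 2.22], [0.23, 2.46], [-1.11, 4.25], [0.08, 2.63], [-2.82, 2.82]. Speed limits (rad/s): [2.79, 2.79, 3.14, 3.14, 3.14, 3.14].

INTERFACE

Orientations are given as a rotation vector (axis times angle).
In Python, from bench import ctrl gives the robot as it stands.
- The arm moves only by the tool play_rows, never from a script. Its argument "rows" is a list that holds one entry, the list of rows, each a list of 4 numbers: the shift along the world's x, y, z in cm, then the turn about the world's z in degrees. A call has 1 to 8 rows; each row shifts and turns the pose as measured when the row begins; what a row does not reach is not made up. A row lasts 1/12 s, in which the tool goes at most 41.7 mm and 7.16 degrees, less where a joint would pass 70% of its speed; a pose out of reach is approached as far as the arm can. A call is refused whole if a number of a shift passes 4.17 or a number of a turn 7.16, either way. A call with a gripper value outside its range is refused whole. "jaw" is the finger opening in cm, from 0 to 9.4, set as the call begins (left out, the last holds). The fingers move at their own pace and stop on an object; "squeeze" is the grip in N (left out, the last holds). Time passes only in rows, so rows that do not move let the fingers close. It gives the time, the measured TCP pose, the force and the opening at its end, in the units of the state.
- ctrl.get_state(): the state, without advancing time (a new reading comes with each control period).
- ctrl.capture(name): name is "scene" or "side" or "wrist"; returns the picture (480x640x3 uint8, blue, green, red); there is no depth.
- ctrl.calibration(name): a dict with "mtx" (3x3 intrinsics, pixels), "T" (4x4, takes a point from camera to world coordinates). Camera axes: x right, y down, z forward; pixel columns grow to the right and rows downward; lengths in m; the calibration is good to about 2 mm. The wrist camera is an equidistant fisheye: a pixel r from the principal point sees the ray r / f radians off the axis. A picture is of the moment at which its call begins: read the wrist's pose just before it. calibration takes no time and is no camera call; for the wrist camera it gives the pose at the moment of the call.
- ctrl.close_job(): hands the job in, once; it reports no verdict.
The state is a dict: "t": time; "joint_positions": joint angles; "dq": joint speeds; "effort": joint torques, N m; "tool_pos": TCP position; "ee_rot": TCP orientation; "force": force on the tool from outside, world axes, zero at the start; "ft_torque": the same for the moment, N m; "gripper_width": finger opening in m.
Only numpy, scipy, OpenCV 4.12 (cv2) and the standard library are available. Lean on these libraries where they do the work, as an engineer would, in place of code of your own. Each camera call takes 0.05 s, during which the arm holds its last target. There are 200 camera calls.

## Working session

There is one attempt and no reset: what is moved stays moved. The work goes in short steps, Python scripts to look and compute and a tool call to move; the robot and the scene stay as the last step left them, time stands still between calls to the robot, and variables do not carry over. Pictures are saved under pics/ and viewed, about 8 in all and at most 12, crops included, and the job is handed in when it is done.

Besides the shell and the picture viewer there is one more tool, called after "Request:" by a JSON object that holds its "fn" and its "kwargs", one argument or row to a line. play_rows: Moves the arm, as the interface text tells. Its arguments: {"type":"object","properties":{"rows":{"type":"array","items":{"type":"array","items":{"type":"array","items":{"type":"number"}}}},"jaw":{"type":"number"},"squeeze":{"type":"number"}},"required":["rows"]}

```bash
mkdir -p pics; ls
python3 - <<'E'
from bench import ctrl
import cv2,numpy as np
print(ctrl.get_state())
for n in("scene","side","wrist"):
    c=ctrl.calibration(n);print(n,np.round(c["mtx"],1).tolist(),np.round(c["T"],4).tolist())
    cv2.imwrite(f"pics/{n}0.png",ctrl.capture(n))
E
```

```text
pics
{'t': 0.0, 'joint_positions': array([-1.50529978e-01,  2.07388619e-01,  1.54289091e+00, -4.62523440e-07,
        1.39349335e+00, -1.50539727e-01]), 'dq': array([-0.00056015, -0.00014759,  0.00030765, -0.00115725, -0.00197536,
        0.0018798 ]), 'effort': array([-8.39226868e-05, -3.70882022e+01, -2.81415099e+01,  6.96549774e-02,
        3.60915181e-02, -1.71865345e-04]), 'tool_pos': array([5.74264990e-01, 8.27835688e-05, 2.23338478e-01]), 'ee_rot': array([-2.22018902e+00, -2.22021084e+00,  2.03051194e-03]), 'force': array([ 0.30195752, -0.10685736, -0.01686   ]), 'ft_torque': array([ 0.01918075,  0.03229389, -0.02815693]), 'gripper_width': 0.09402266906026943}
scene [[452.6, 0.0, 319.8], [0.0, 452.6, 238.0], [0.0, 0.0, 1.0]] [[0.6085, 0.4681, -0.6408, 1.1412], [0.7933, -0.3799, 0.4758, -0.3573], [-0.0208, -0.7979, -0.6025, 0.6515], [0.0, 0.0, 0.0, 1.0]]
side [[440.4, 0.0, 315.9], [0.0, 440.4, 243.5], [0.0, 0.0, 1.0]] [[0.8511, -0.3584, 0.3835, 0.3387], [-0.5248, -0.5958, 0.6079, -0.4036], [0.0106, -0.7187, -0.6953, 0.6266], [0.0, 0.0, 0.0, 1.0]]
wrist [[371.6, 0.0, 327.3], [0.0, 371.6, 240.9], [0.0, 0.0, 1.0]] [[1.0, 0.0, -0.0018, 0.5744], [-0.0004, -0.9709, -0.2395, 0.0689], [-0.0018, 0.2395, -0.9709, 0.3836], [0.0, 0.0, 0.0, 1.0]]
```

View pics/scene0.png

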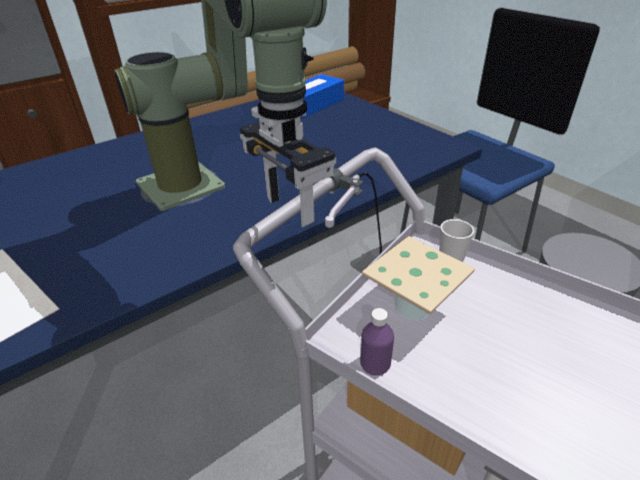

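View pics/side0.png

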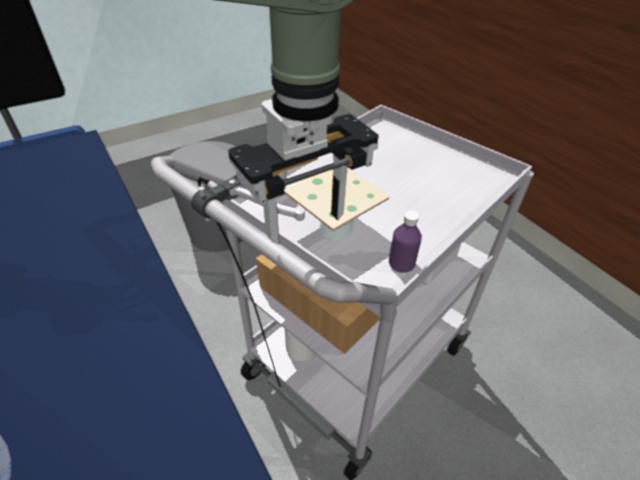

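View pics/wrist0.png

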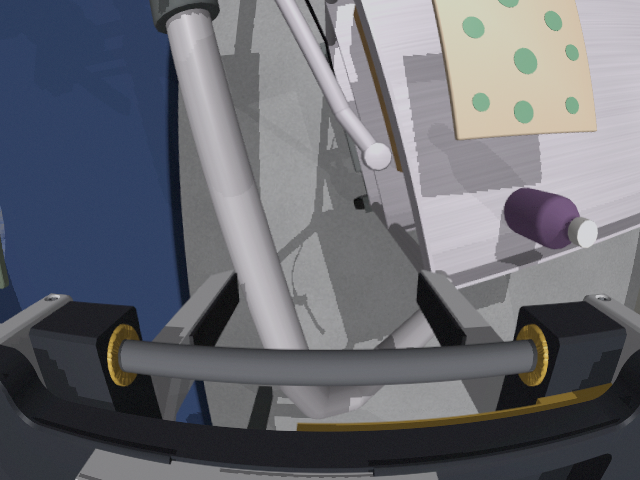

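The scene view shows the lever tip at about (330,222) and the mount at (350,183). In the side view the tip is at (300,212) and the mount at (205,197). In the wrist view the tip is at (377,156), the bend near (346,112), and the bar runs from (190,20) to (290,345) under the fingers. Next I'll zoom in on the scene and side views and do a first triangulation.

```bash
cat > h.py <<'E'
import numpy as np,cv2
from bench import ctrl
def ray(c,p):
    K,T=c["mtx"],c["T"]
    d=np.array([(p[0]-K[0,2])/K[0,0],(p[1]-K[1,2])/K[1,1],1.])
    if c.get("fish"):
        r=np.hypot(d[0],d[1]);d=np.array([d[0]*np.sin(r)/r,d[1]*np.sin(r)/r,np.cos(r)])
    return T[:3,3],T[:3,:3]@d/np.linalg.norm(d)
def cal(n):
    c=dict(ctrl.calibration(n));c["fish"]=n=="wrist";return c
def atz(c,p,z):
    o,d=ray(c,p);return o+d*(z-o[2])/d[2]
def tri(rs):
    A=sum(np.eye(3)-np.outer(d,d) for o,d in rs);b=sum((np.eye(3)-np.outer(d,d))@o for o,d in rs)
    x=np.linalg.solve(A,b);return x,[np.linalg.norm(np.cross(x-o,d)) for o,d in rs]
E
python3 - <<'E'
from h import *
w,s,d=cal("wrist"),cal("scene"),cal("side")
x,e=tri([ray(w,(377,156)),ray(s,(330,222)),ray(d,(300,212))]);print("tip",x.round(4),np.round(e,4))
for n,p in dict(tip=(377,156),bend=(346,112),lev0=(285,0),barL1=(170,20),barR1=(216,20),barL2=(257,300),barR2=(296,300),barLm=(212,180),barRm=(253,180)).items(): print(n,atz(w,p,.17).round(4))
A=cv2.resize(cv2.imread("pics/scene0.png")[150:250,230:430],None,fx=4,fy=3*4/3)[:300]
a=cv2.resize(cv2.imread("pics/scene0.png")[160:235,270:470],None,fx=4,fy=4,interpolation=cv2.INTER_CUBIC)
b=cv2.resize(cv2.imread("pics/side0.png")[160:235,160:360],None,fx=4,fy=4,interpolation=cv2.INTER_CUBIC)
cv2.imwrite("pics/z1.png",np.vstack([a,b]))
E
```

```text
tip [0.6037 0.0663 0.1728] [0.0014 0.0011 0.0015]
tip [0.6026 0.0663 0.17  ]
bend [0.5847 0.0915 0.17  ]
lev0 [0.5494 0.1616 0.17  ]
barL1 [0.4773 0.1563 0.17  ]
barR1 [0.5078 0.1518 0.17  ]
barL2 [ 0.5298 -0.0221  0.17  ]
barR2 [ 0.5546 -0.0217  0.17  ]
barLm [0.5057 0.0534 0.17  ]
barRm [0.5309 0.0527 0.17  ]
```

View pics/z1.png

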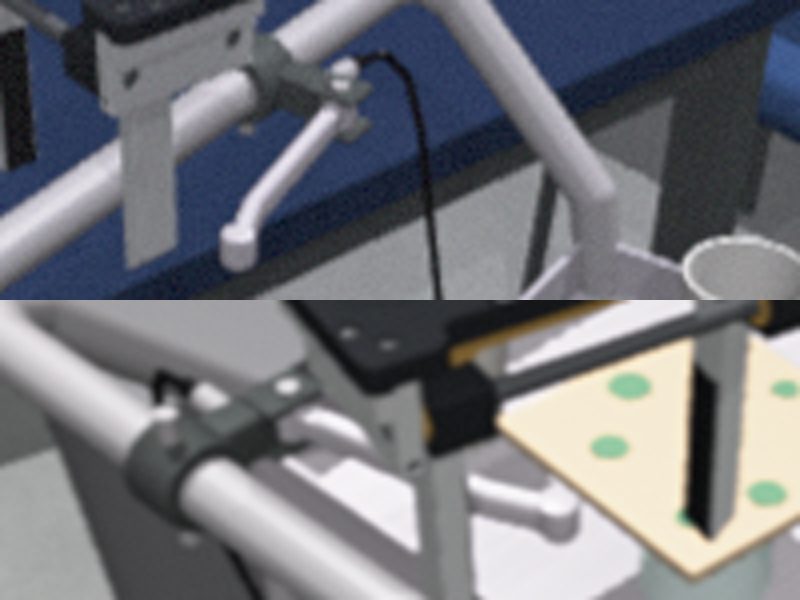

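The crop shows the pin top at scene (357,177) and side (232,181), with the lever tip about at scene (330,222) and side (300,213). The tip triangulates to z≈0.173, which matches the text. Now I'll fit pivot and yaw.

Run:
```python
from h import *
from scipy.optimize import least_squares
w,s,d=cal("wrist"),cal("scene"),cal("side")
pv,e=tri([ray(s,(357,177)),ray(d,(232,181))]);print("pin",pv.round(4),np.round(e,4))
tip=np.array([.6032,.0663]);bend=atz(w,(346,112),.17)[:2];l0=atz(w,(288,0),.17)[:2]
bar=[np.mean([atz(w,(a,v),.17)[:2] for a in ab],0) for v,ab in((20,(170,216)),(180,(212,253)),(300,(257,296)))]
R=lambda a:np.array([[np.cos(a),-np.sin(a)],[np.sin(a),np.cos(a)]])
def f(q):
    p,y=q[:2],q[2];L=R(y+.18);B=R(y)
    r=[*(p-pv[:2]),*(p+L@[.0068,-.132]-tip),(L.T@(l0-p))[0]*.7,(L.T@(bend-p))[0]*.7]
    return np.array(r+[((B.T@(b-p))[0]+.055)*.7 for b in bar])
q=least_squares(f,[*pv[:2],.28]);p,y=q.x[:2],q.x[2]
print(q.x.round(4),(f(q.x)*1e3).round(1))
for a in(0,.14,.28):
    L=R(y+.18-a);pp=p+L@[.005,-.075];print(a,"press",pp.round(4),"tcp contact",(pp+L@[.0125,0]).round(4),"30 out",(pp+L@[.0425,0]).round(4),"normal deg",np.degrees(y+.18-a).round(1))
```

```text
pin [0.5397 0.1847 0.1906] [0.0049 0.0049]
[0.5403 0.1836 0.2698] [ 0.6 -1.1  0.6  1.4  0.1  0.   0.8 -0.7  1.4]
0 press [0.5774 0.1183] tcp contact [0.5886 0.1237] 30 out [0.6156 0.1367] normal deg 25.8
0.14 press [0.5679 0.1137] tcp contact [0.5798 0.1175] 30 out [0.6084 0.1267] normal deg 17.8
0.28 press [0.5579 0.1105] tcp contact [0.5702 0.1127] 30 out [0.5997 0.1177] normal deg 9.7
```

Request:
{"fn": "play_rows", "kwargs": {
  "rows": [
    [[0.5, 0, 1, 0], [1.5, 2, 0, 6], [1.5, 3, 0, 6], [1, 3, 0, 6], [0, 3, 0, 5], [0, 2.5, 0, 2], [0, 0, 0, 0], [0, 0, 0, 0]]
  ],
  "jaw": 0
}}

```text
t: 0.82
tool_pos: [0.6234, 0.1394, 0.2368]
ee_rot: [1.665, 2.662, -0.002]
force: [0.3, 0.1, 0.8]
gripper_width: 0.0442
```

Request:
{"fn": "play_rows", "kwargs": {
  "rows": [
    [[0, 0, 0, 0], [0, 0, 0, 0], [0, 0, 0, 0], [0, 0, 0, 0], [0, 0, 0, 0], [0, 0, 0, 0]]
  ]
}}

```text
t: 1.32
tool_pos: [0.6241, 0.1346, 0.2378]
ee_rot: [1.673, 2.655, -0.004]
force: [-0.1, 0.0, -0.2]
gripper_width: 0.0035
```

Run:
```python
from h import *
w=cal("wrist");print(ctrl.get_state()["gripper_width"],ctrl.get_state()["tool_pos"])
a=ctrl.capture("wrist");cv2.imwrite("pics/w2.png",a)
R=lambda a:np.array([[np.cos(a),-np.sin(a)],[np.sin(a),np.cos(a)]])
# predicted pixels of model points
def pix(P):
    v=w["T"][:3,:3].T@(P-w["T"][:3,3]);v/=np.linalg.norm(v);t=np.arccos(v[2]);r=np.hypot(*v[:2])
    return (w["mtx"][:2,2]+w["mtx"][0,0]*t*v[:2]/r).round(1)
p=np.array([.5403,.1836]);L=R(.2698+.18)
for n,q,z in(("pin",(0,0),.185),("press",(.005,-.075),.178),("tip",(.0068,-.132),.178)):print(n,pix(np.append(p+L@q,z)))
```

```text
0.003517142029316671 [0.6240523  0.13464799 0.23777039]
pin [233.5 133.1]
press [249.2 255.1]
tip [258.1 335.9]
```

View pics/w2.png

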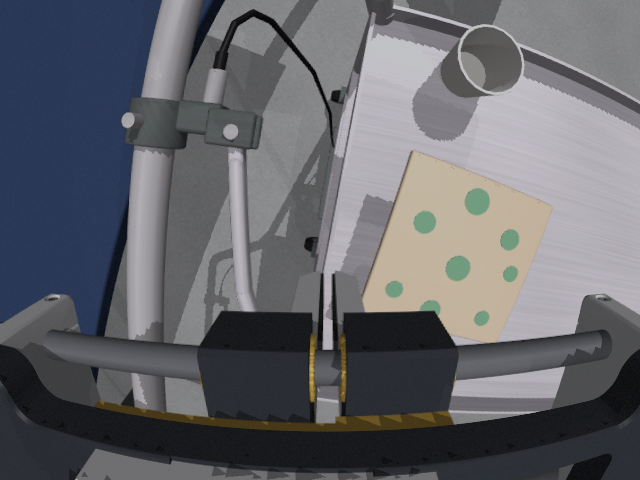

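The pin shows at (231,131) and the blade's outer face at (247,255). Both are within 2–3 px of the prediction, and the closed fingers are clear on the tray side. Lowering now.

Request:
{"fn": "play_rows", "kwargs": {
  "rows": [
    [[0, 0.1, -2, 0], [0, 0.1, -2, 0], [0, 0, -2, 0], [-0.3, 0, -0.7, 0], [-0.3, 0, 0, 0], [0, 0, 0, 0]]
  ]
}}

```text
t: 1.87
tool_pos: [0.6189, 0.1348, 0.1712]
ee_rot: [1.675, 2.649, 0.0]
force: [0.9, 0.4, -0.3]
gripper_width: 0.001
```

Request:
{"fn": "play_rows", "kwargs": {
  "rows": [
    [[-0.6, -0.2, 0, 0], [-0.6, -0.2, 0, 0], [-0.5, -0.2, 0, 0], [-0.4, -0.1, 0, 0], [0, 0, 0, 0], [0, 0, 0, 0]]
  ]
}}

```text
t: 2.37
tool_pos: [0.5979, 0.1271, 0.177]
ee_rot: [1.672, 2.643, 0.008]
force: [-0.5, -0.1, -0.8]
gripper_width: 0.0001
```

Run:
```python
from h import *
s=ctrl.get_state();print(s["tool_pos"],s["force"])
a=ctrl.capture("scene")[160:235,270:470];b=ctrl.capture("wrist")[150:350,160:426]
r=lambda i,f:cv2.resize(i,None,fx=f,fy=f,interpolation=cv2.INTER_CUBIC)
a=r(a,2.66);b=r(b,2)[:,:532];a=a[:,:532]
cv2.imwrite("pics/z3.png",np.vstack([a,b]))
```

```text
[0.59794742 0.12706345 0.17700265] [-0.45073786 -0.06920783 -0.79353831]
```

View pics/z3.png

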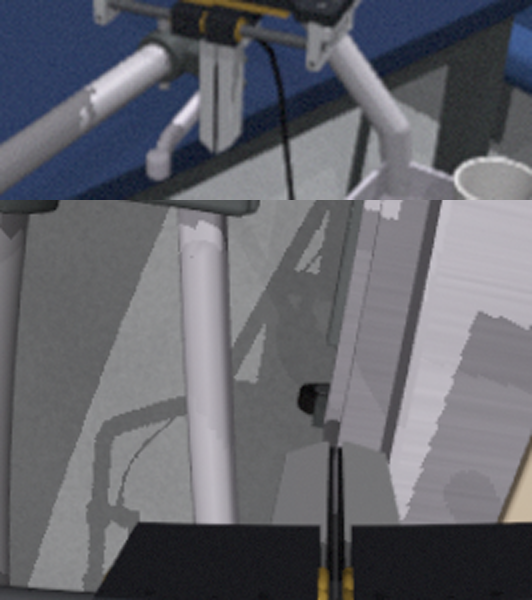

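The fingers stand about 9 mm off the outer face near the press point, and nothing is touched. Height has drifted up by 6 mm, so I'll correct that and then approach slowly.

Request:
{"fn": "play_rows", "kwargs": {
  "rows": [
    [[0, 0, -0.5, 0], [0, 0, -0.4, 0], [0, 0, 0, 0]]
  ]
}}

```text
t: 2.72
tool_pos: [0.5988, 0.1273, 0.1674]
ee_rot: [1.671, 2.643, 0.009]
force: [0.1, 0.1, -0.5]
gripper_width: 0.0004
```

Request:
{"fn": "play_rows", "kwargs": {
  "rows": [
    [[-0.3, -0.1, 0, 0], [-0.3, -0.1, 0, 0], [0, 0, 0, 0]]
  ]
}}

```text
t: 2.97
tool_pos: [0.5919, 0.1252, 0.1659]
ee_rot: [1.672, 2.645, 0.007]
force: [0.5, 0.5, 0.4]
gripper_width: 0.0008
```

Request:
{"fn": "play_rows", "kwargs": {
  "rows": [
    [[-0.3, -0.15, 0, -2], [-0.3, -0.15, 0.05, -2], [-0.3, -0.15, 0.05, -2]]
  ]
}}

```text
t: 3.22
tool_pos: [0.5844, 0.121, 0.1668]
ee_rot: [1.811, 2.547, 0.011]
force: [3.8, 0.5, -2.4]
gripper_width: 0.0008
```

Request:
{"fn": "play_rows", "kwargs": {
  "rows": [
    [[-0.3, -0.15, 0, -1.5], [-0.3, -0.15, 0, -1.5], [-0.3, -0.15, 0, -1.5]]
  ]
}}

```text
t: 3.47
tool_pos: [0.5795, 0.1176, 0.1673]
ee_rot: [1.91, 2.463, 0.026]
force: [4.8, 1.6, -3.7]
gripper_width: 0.0005
```

Request:
{"fn": "play_rows", "kwargs": {
  "rows": [
    [[-0.3, -0.12, 0, -1], [-0.3, -0.12, 0, -1], [-0.3, -0.1, 0, -1]]
  ]
}}

```text
t: 3.72
tool_pos: [0.5748, 0.1151, 0.1678]
ee_rot: [1.973, 2.403, 0.04]
force: [7.8, 0.8, -3.3]
gripper_width: 0.0004
```

Request:
{"fn": "play_rows", "kwargs": {
  "rows": [
    [[-0.3, -0.08, 0, -0.5], [-0.3, -0.08, 0, 0]]
  ]
}}

```text
t: 3.88
tool_pos: [0.5722, 0.1141, 0.1683]
ee_rot: [1.981, 2.388, 0.052]
force: [6.9, 1.5, -4.5]
gripper_width: 0.0009
```

Request:
{"fn": "play_rows", "kwargs": {
  "rows": [
    [[-0.3, -0.06, 0, 0], [-0.3, -0.06, 0, 0]]
  ]
}}

```text
t: 4.05
tool_pos: [0.5702, 0.1135, 0.1692]
ee_rot: [1.976, 2.382, 0.065]
force: [5.8, 2.3, -4.1]
gripper_width: 0.0003
```

Request:
{"fn": "play_rows", "kwargs": {
  "rows": [
    [[-0.3, -0.05, 0, 0], [-0.3, -0.05, 0, 0]]
  ]
}}

```text
t: 4.22
tool_pos: [0.5688, 0.1131, 0.1701]
ee_rot: [1.972, 2.374, 0.08]
force: [7.6, 1.1, -5.4]
gripper_width: 0.0001
```

Request:
{"fn": "play_rows", "kwargs": {
  "rows": [
    [[-0.5, -0.08, -0.15, 0], [-0.5, -0.08, -0.15, 0]]
  ]
}}

```text
t: 4.38
tool_pos: [0.5683, 0.1129, 0.1706]
ee_rot: [1.962, 2.36, 0.109]
force: [14.0, 3.4, -8.1]
gripper_width: 0.0002
```

Run:
```python
from h import *
a=ctrl.capture("scene")[150:235,250:450];b=ctrl.capture("wrist");
s=ctrl.get_state();print(s["t"],s["tool_pos"],s["force"],s["ft_torque"],s["gripper_width"])
from scipy.spatial.transform import Rotation as Q
print(Q.from_rotvec(s["ee_rot"]).as_matrix().round(3))
d=ctrl.capture("side")[150:235,160:360]
r=lambda i,f:cv2.resize(i,None,fx=f,fy=f,interpolation=cv2.INTER_CUBIC)
x=np.vstack([r(a,2),r(d,2)]);b=cv2.resize(b[60:400,100:500],(400,340));cv2.imwrite("pics/z4.png",np.hstack([x,b]))
```

```text
4.4833 [0.56830736 0.11296633 0.17054423] [13.90392503  4.16055292 -6.89331209] [ 0.61468936 -2.26245986 -0.01428234] 0.00041833772576913974
[[-0.182  0.978  0.1  ]
 [ 0.983  0.182  0.009]
 [-0.009  0.1   -0.995]]
```

View pics/z4.png

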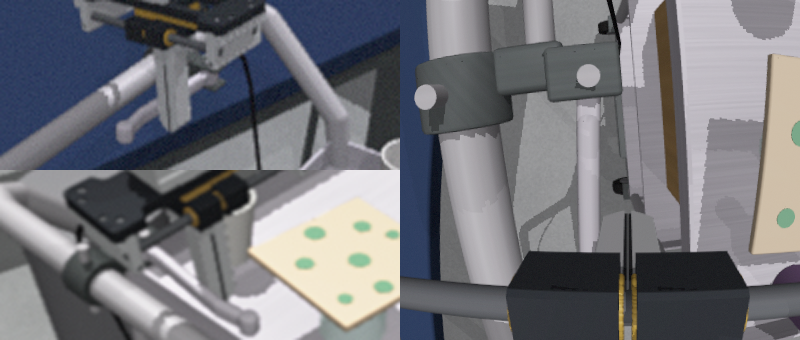

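The picture shows the lever swung in. Its blade runs parallel to the finger side in the wrist view, so the normal is about 10.5° against the predicted 9.7° at the stop. The fingers are closed and on the outer face only, with a clear gap to the bar, and the tray items are untouched. I'll check that the push is steady before handing in.

Run:
```python
from h import *
for i in range(20):
    ctrl.capture("side")
    if i%3==1:
        s=ctrl.get_state();print(round(s["t"],2),s["tool_pos"].round(4),s["force"].round(1),np.hypot(*s["force"][:2]).round(1))
```

```text
4.63 [0.5683 0.113  0.1705] [13.2  3.5 -5.9] 13.6
4.78 [0.5684 0.1129 0.1705] [12.1  4.  -6.8] 12.7
4.93 [0.5683 0.1129 0.1705] [13.   2.6 -6.2] 13.3
5.08 [0.5683 0.1129 0.1705] [12.6  3.5 -6.1] 13.1
5.23 [0.5683 0.1129 0.1705] [13.   3.7 -5.6] 13.5
5.38 [0.5684 0.113  0.1705] [12.7  3.8 -6.4] 13.3
5.53 [0.5683 0.1129 0.1705] [12.5  3.2 -6.3] 12.9
```

The push is steady at about 13 N and the tool isn't moving, so I'm handing in.

```bash
python3 -c "
from bench import ctrl
print(ctrl.close_job())"
```

```text
the job is handed in; nothing more can be done
None
```

I pressed the brake lever in to its stop from the tray side with the closed fingers, and handed the job in at about 5.5 s while still holding it there.

**Push:** In the last checks the horizontal push held steady at about 13 N for almost a second, inside the 10–20 N range. The TCP stayed within 0.1 mm, at (0.568, 0.113, 0.171).

**At the stop:** The force rose from about 8 N to 14 N with only 0.5 mm more travel. The TCP is about 2 mm from where I predicted the stop. The lever sits at about 10.5°, against 9.7° predicted. In the last picture the tray items look untouched and there is a clear gap to the bar.

**Two flaws:**
- The tool had tilted about 0.1 rad by the end, so the contact is probably nearer the blade's top edge than its mid height.
- There is about 6 N of upward drag on the lever from friction. I left both as they were rather than disturb the seated lever.

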